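Lever open the tilted sorting bin with the bone-handled spatula

TASK

Take the bone-handled spatula from its wooden rest and slide its blade a good 20 mm in under the front lip of the shut lid of the tilted steel sorting bin. Lever the lid up with the blade until it is fully open on its stop, touching the lid with the spatula only, never with the gripper or arm. Then lay the spatula flat inside the grey sherd tray and let go of it, leaving the jug base and the three shards where they are.

Things in the scene. Friction and masses are not known exactly. Their poses are not given: they have to be found in the camera images.
- spatula: loose spatula, 150 mm long, 60 g: square bone handle 14 x 14 mm (x -50 to +40 mm), ferrule 16 mm wide, 8 high (to x 47), flat steel blade 14 mm wide (y), 2.5 mm thick (z), ending at x +100 mm. Origin on the handle's axis, where to grip; x towards the blade tip, z up as it lies. It starts level in its rest, axis 29 mm above the bench, blade away from the robot
- spatula_tip (a point): centre of the blade's end, at x = +100 mm of the spatula, on its axis; same axes as the spatula
- spatula_butt (a point): centre of the handle's other end, at x = -50 mm of the spatula; same axes as the spatula
- rest: fixed dark wooden tool rest, 100 x 50 mm, base 4 mm thick, two notched supports 10 mm thick at x = -40 and +32 mm (62 mm clear between), 44 mm wide, 29 mm high. Origin on the bench under its centre; the spatula starts with its origin over this one (3 mm) and its yaw (0.05 rad). Rest and tray may swap sides of the bin
- bin: fixed steel bin, 140 mm wide, on a pivot stand (base 120 x 176 mm), tilted 30 degrees so its rim slopes down to the robot. Origin on the bench below the top edge of its front wall, which is 125 mm up; z up, x level, the way the rim climbs. A ledge 3 mm thick in the rim's plane juts 38 mm down-slope from the front wall, under the lid's lip and 13 mm past it
- lid_lip (a point): middle of the lid's front (lower) edge, underside; turns with the lid. x in the lid's plane towards the hinge (shut: climbs at 30 degrees), y along the edge, z outward normal. Shut, the slot between lid and ledge is 8 mm high (z -8 to 0), open along the whole front, 136 mm wide; the ledge runs 25 mm in from here to the front wall, then the bin is hollow, 75 mm deep
- lid_hinge (a point): middle of the lid's hinge axis, 158 mm from lid_lip along the lid's x, 198 mm above the bench; the axis runs along the bin's y. Same axes as lid_lip
- lid (a joint): angle of the lid, rad: 0 shut, grows as the lip swings up and away from the robot, 1.6 fully open on its stop. Lid: flat steel, 158 x 136 x 3 mm, about 140 g, no handle. A friction hinge (0.22 N m) keeps it where it is left; 2 to 3 N at the lip raises it
- tray: fixed grey plastic tray, outside 240 (x) x 150 (y) x 30 mm, walls and floor 4 mm. Origin on the bench under its centre; starts empty
- jug: brown stoneware jug base, round and open, 104 mm across, 85 mm high, loose, 0.7 kg; origin centre of its underside; leave alone
- shard0: curved terracotta rim shard standing on its edge, about 75 mm long, 40 mm high, 8 mm thick, loose; origin on the bench at the middle of its arc; leave alone
- shard1: curved terracotta rim shard as shard0, about 75 mm long, 32 mm high; leave alone
- shard2: curved terracotta rim shard as shard0, about 70 mm long, 28 mm high; leave alone
Not all that is in view belongs to the job. Of the things that look like the spatula, the smallest one is meant.

How it is judged:
By the outcome, as a careful person would: the job done as asked, in the order asked, and still so for the second after the job is handed in, with the robot touching nothing.
It also fails if it takes over 64 s, if anything falls off the work surface, if the arm or the gripper's body presses on something with over 40 N, if the wrist force passes 120 N, or if a joint passes its speed limit or range.

ROBOT

A 6-joint arm with a two-finger parallel gripper is mounted at the origin on the work surface. World frame = base frame: x ahead of the robot, y to its left, z up, the work surface at z = 0. Lengths are in mm, angles in degrees, forces in N, time in s.
With the tool pointing down it reaches from about 300 to 850 mm from the base axis. Payload 4.2 kg.
Tool frame: the origin (TCP) lies at the very end of the fingers, on their centre line; the grasp point (between the pads) lies 19 mm behind it; z points along the fingers, y is the line along which they close (so a half turn about z gives the same grasp; the last joint's range is limited). The gripper opens to 91 mm and grips with 3 to 60 N. Pads are 32 mm wide; open, the fingers measure 118 mm over their backs; the gripper's body (76 mm by 178 mm) begins 60 mm behind the grasp point.
Start: joints at [67.437, 18.312, 89.639, -0, 72.044, -1.146], TCP at [209.968, 535.31, 213.976] pointing down, gripper open.
Joint ranges: [-177.97, 177.97], [-48.28, 115.42], [12.27, 149.76], [-77.06, 257.06], [2.81, 150.46], [-146.56, 146.56]. Speed limits (degrees/s): [147.25, 147.25, 180, 180, 180, 180].

INTERFACE

Orientations are given as [roll, pitch, yaw] about the fixed x, y, z axes, in that order (R = Rz(yaw) Ry(pitch) Rx(roll)).
In Python, from workcell import env, grab_frame gives the robot as it stands. The module is installed in compiled form; this text tells all that it offers.
- The arm moves only by the tool move_arm, never from a script. Its argument "plan" is a list of rows, each an object of numbers: "tx", "ty", "tz": the shift along the tool's x, y, z in cm; "wx", "wy", "wz": the turn, a rotation vector about the tool's x, y, z in rad. In form: [{"tx": .., "ty": .., "tz": .., "wx": .., "wy": .., "wz": ..}, ...]. A call has 1 to 12 rows; each row shifts and turns the commanded pose from where the row before left it, along the tool's axes as they then stand; what a row does not reach is not made up. A row lasts 1/12 s, in which the tool goes at most 41.7 mm and 7.16 degrees, less where a joint would pass 70% of its speed; a pose out of reach is approached as far as the arm can. A call is refused whole if a number of a shift passes 4.17 or a number of a turn 0.125, either way. A call with a gripper value outside its range is refused whole. "gripper" is the finger opening in cm, from 0 to 9.12, set as the call begins (left out, the last holds). The fingers move at their own pace and stop on an object; "force" is the grip in N (left out, the last holds). Time passes only in rows, so rows that do not move let the fingers close. It gives the time, the measured TCP pose, the force, the opening and the grip force at its end, in the units of the state.
- env.state(): the state, without advancing time (a new reading comes with each control period).
- grab_frame(name): name is "scene" or "side" or "wrist"; returns a dict with "color" (384x512x3 uint8, red, green, blue), "vfov" (degrees; the focal length in pixels is half the picture's height over the tangent of half this angle, whatever the lens; pixels are square), "cx", "cy" (the principal point, pixels), "view" (4x4, takes a point from world to camera coordinates). Camera axes: x right, y up, looking along -z (the intrinsics and any distortion apply to the point x, -y, -z); pixel columns grow to the right and rows downward; lengths in mm; the calibration is good to about 2 mm. The wrist camera is an equidistant fisheye: a pixel r from the principal point sees the ray r / f radians off the axis. A picture is of the moment at which its call begins. There is no depth.
- env.job_done(): hands the job in; it is judged then, once.
The state is a dict: "time_s": time; "qpos": joint angles; "qvel": joint speeds; "effort": joint torques, N m; "ee_pos": TCP position; "ee_rot": TCP orientation; "force": force on the tool from outside, world axes, zero at the start; "torque": the same for the moment, N m; "gripper_width": finger opening in mm; "gripper_force": force on a finger pad.
Only numpy, scipy, OpenCV 4.12 (cv2) and the standard library are available. Lean on these libraries where they do the work, as an engineer would, in place of code of your own. Each camera call takes 0.05 s, during which the arm holds its last target. There are 200 camera calls.

## Working session

There is one attempt and no reset: what is moved stays moved. The work goes in short steps, Python scripts to look and compute and a tool call to move; the robot and the scene stay as the last step left them, time stands still between calls to the robot, and variables do not carry over. Pictures are saved under pics/ and viewed, at most 10 in all, crops included, and the job is handed in when it is done.

Besides the shell and the picture viewer there is one more tool, called after "Emit:" as a command line: name --argument value ..., lists and objects as JSON in quotes. move_arm: Moves the arm, as the interface text tells. Its arguments: {"type":"object","properties":{"plan":{"type":"array","items":{"type":"object","properties":{"tx":{"type":"number"},"ty":{"type":"number"},"tz":{"type":"number"},"wx":{"type":"number"},"wy":{"type":"number"},"wz":{"type":"number"}}}},"gripper":{"type":"number"},"force":{"type":"number"}},"required":["plan"]}

```bash
mkdir -p pics
cat > h.py <<'E'
import numpy as np,cv2
from workcell import env,grab_frame
from scipy.spatial.transform import Rotation as R
def ray(f,u,v):
    H=f['color'].shape[0]; fl=H/2/np.tan(np.radians(f['vfov']/2))
    x=(u-f['cx']);y=(v-f['cy']);
    if f.get('fish'):
        r=np.hypot(x,y);t=r/fl;s=np.sin(t)/max(r,1e-9);d=np.array([x*s,-y*s,-np.cos(t)])
    else: d=np.array([x/fl,-y/fl,-1.])
    V=np.array(f['view']);Rm=V[:3,:3];o=-Rm.T@V[:3,3];d=Rm.T@d
    return o,d/np.linalg.norm(d)
def plane(f,u,v,z):
    o,d=ray(f,u,v);return o+d*(z-o[2])/d[2]
def tri(f1,p1,f2,p2):
    o1,d1=ray(f1,*p1);o2,d2=ray(f2,*p2)
    s=np.linalg.lstsq(np.c_[d1,-d2],o2-o1,rcond=None)[0]
    a=o1+s[0]*d1;b=o2+s[1]*d2
    return (a+b)/2,np.linalg.norm(a-b)
def proj(f,P):
    H=f['color'].shape[0]; fl=H/2/np.tan(np.radians(f['vfov']/2))
    V=np.array(f['view']);c=V[:3,:3]@np.array(P)+V[:3,3];x,y,z=c[0],-c[1],-c[2]
    if f.get('fish'):
        r=np.hypot(x,y);k=fl*np.arctan2(r,z)/r
    else:k=fl/z
    return np.array([f['cx']+x*k,f['cy']+y*k])
def grab(n):
    f=grab_frame(n)
    if n=='wrist':f['fish']=1
    return f
def save(f,name,box=None,s=1.5):
    im=f['color'][:,:,::-1]
    if box: im=im[box[1]:box[3],box[0]:box[2]]
    cv2.imwrite('pics/'+name,cv2.resize(im,None,fx=s,fy=s,interpolation=cv2.INTER_CUBIC))
E
python3 - <<'E'
from h import *
import pickle
fs={n:grab(n) for n in('scene','side','wrist')}
pickle.dump(fs,open('f0.pkl','wb'))
for n in fs: save(fs[n],n+'0.png'); f=fs[n];print(n,f['vfov'],f['cx'],f['cy'],[k for k in f],ray(f,f['cx'],f['cy']))
print(env.state())
E
```

```text
scene 49.58386592901948 251.11316356069412 193.31206039347055 ['color', 'vfov', 'cx', 'cy', 'view'] (array([1502.59187081,  327.63933195,  825.60673495]), array([-0.76856572, -0.29093653, -0.56979177]))
side 43.033969749677816 260.27067353294177 187.22447574717157 ['color', 'vfov', 'cx', 'cy', 'view'] (array([   88.97774895, -1220.89513578,  1285.43338079]), array([ 0.28223622,  0.69756481, -0.65859399]))
wrist 65.70646984690485 253.5231673728086 192.8388282103807 ['color', 'vfov', 'cx', 'cy', 'view', 'fish'] (array([148.30477897, 560.21690069, 383.54917657]), array([ 0.21973695, -0.08897461, -0.97149328]))
{'time_s': 0.15, 'qpos': array([ 6.74368115e+01,  1.83453327e+01,  8.96894732e+01, -1.52953567e-03,
        7.20433702e+01, -1.14745979e+00]), 'qvel': array([-0.0232745 , -0.04608092, -0.14227469,  0.09697032, -0.09593011,
        0.01625384]), 'effort': array([-5.62214245e-05, -4.12773943e+01, -2.32155526e+01,  7.27621140e-02,
        4.32588800e-02, -7.82031429e-05]), 'ee_pos': array([209.83175301, 534.95162975, 213.2982402 ]), 'ee_rot': array([-1.79921810e+02, -1.11427060e-04,  1.58584744e+02]), 'force': array([ 0.80499534, -0.7479188 , -0.17910704]), 'torque': array([-0.00019285, -0.0129254 ,  0.02019489]), 'gripper_force': 0.0, 'gripper_width': 91.08864128120169}
```

View pics/scene0.png

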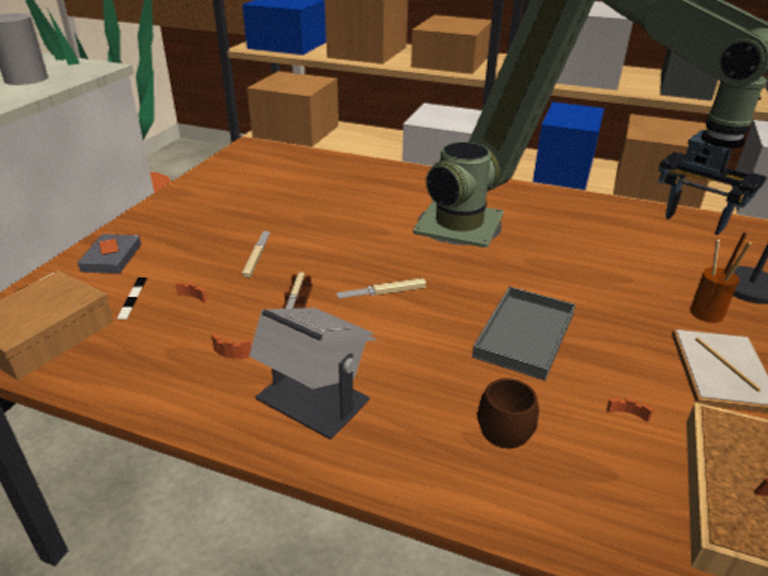

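View pics/side0.png

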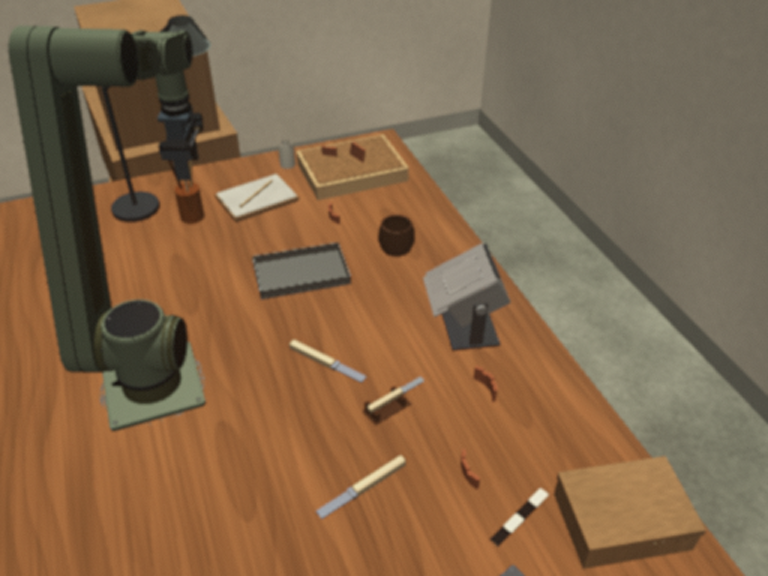

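Three spatula-like things appear. In side-view 768-px coordinates they are: A at (395,395) in the dark wooden rest, B at (327,360) loose on the bench, and C at (361,487) loose on the bench. In the scene view they are at (297,290), (382,289) and (257,254). A is the smallest and lies in the rest, so I choose A and check it in a close crop together with the bin.

Run:
```python
import pickle
from h import *
fs=pickle.load(open('f0.pkl','rb'))
a=fs['side']['color'][150:290,225:355,::-1]; b=fs['scene']['color'][170:300,155:285,::-1]
r=lambda i,s:cv2.resize(i,None,fx=s,fy=s,interpolation=cv2.INTER_CUBIC)
A=r(a,4);B=r(b,4)[:520]
A=A[:, :400*4]; C=np.zeros((560,1040,3),np.uint8);C[:560,:520]=A;C[:520,520:]=B
C=r(C,800/1040);cv2.imwrite('pics/crop1.png',C);print(C.shape)
```

```text
(431, 800, 3)
```

View pics/crop1.png

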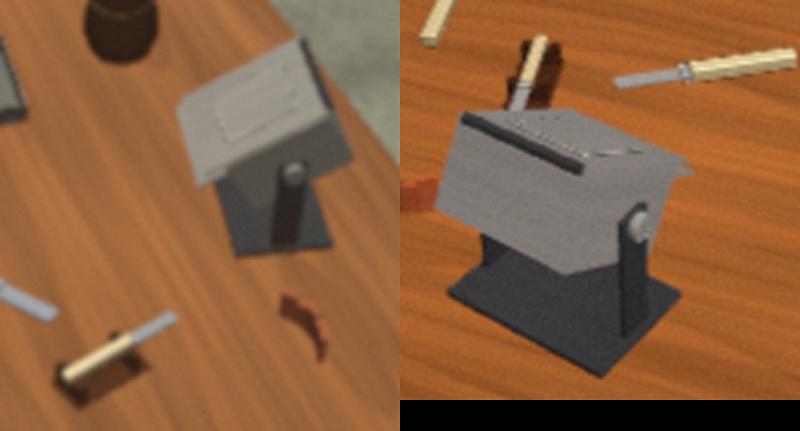

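The crop shows A: a bone handle and steel blade in the dark rest, with butt at side crop (66,375) and tip at (175,317). The lid's dark hinge bar runs (302,38)-(330,105) in the side crop and (463,117)-(583,167) in the scene crop. The front ledge runs (180,105)-(199,186).

Run:
```python
import pickle
from h import *
np.set_printoptions(precision=1,suppress=True)
fs=pickle.load(open('f0.pkl','rb'));S=fs['side'];C=fs['scene']
k=800/260
s=lambda x,y:(x/k+225-0,y/k+150); c=lambda x,y:((x-400)/k+155,y/k+170)
print('butt',tri(S,s(66,375),C,c(541,40)))
print('ferrule',tri(S,s(130,340),C,c(522,82)))
bb=plane(S,*s(66,375),29);tt=plane(S,*s(175,317),29);print(bb,tt,np.linalg.norm(tt-bb),np.degrees(np.arctan2(*(tt-bb)[1::-1])))
print('hingeL',tri(S,s(302,38),C,c(583,165)))
print('hingeR',tri(S,s(330,105),C,c(463,115)))
print('base scene',[plane(C,*c(*p),4) for p in((450,293),(600,375),(680,294))])
print('base side',[plane(S,*s(*p),4) for p in((238,254),(331,242),(215,180))])
# ledge corners side z: 125-38*sin30=106
print('ledge',[plane(S,*s(*p),106) for p in((180,105),(199,186))])
print('rest',[plane(S,*s(*p),2) for p in((80,406),(147,366))])
# tray rim: 1.5x full pictures
q=lambda x,y:(x/1.5,y/1.5)
print('tray side',[plane(S,*q(*p),30) for p in((253,263),(339,244),(350,282),(262,294))])
print('tray scene',[plane(C,*q(*p),30) for p in((511,289),(574,306),(547,371),(474,350))])
print('B',[plane(S,*q(*p),7) for p in((292,344),(363,378))],'C',[plane(S,*q(*p),7) for p in((403,460),(320,513))])
print('jug',plane(S,*q(397,222),85),'sh',[plane(S,*q(*p),15) for p in((486,382),(470,472),(333,214))])
```

```text
butt (array([ 431.8, -264.8,   28.1]), np.float64(1.7813457626101756))
ferrule (array([ 513.6, -245.7,   28.7]), np.float64(3.109402383944854))
[ 431.1 -264.6   29. ] [ 571.4 -231.8   29. ] 144.1311642834501 13.1508587448492
hingeL (array([813.5, -26.7, 202.4]), np.float64(2.535219873510788))
hingeR (array([ 788.8, -145.1,  201.4]), np.float64(0.506306099217265))
base scene [array([ 802.5, -171.9,    4. ]), array([841.1,  -6.1,   4. ]), array([727.7,  21.2,   4. ])]
base side [array([ 689. , -149.3,    4. ]), array([ 800.4, -171.2,    4. ]), array([716.1, -25.1,   4. ])]
ledge [array([681.3,  13.8, 106. ]), array([ 645.1, -122.8,  106. ])]
rest [array([ 437.8, -288.6,    2. ]), array([ 525.2, -264.2,    2. ])]
tray side [array([309.9, 307.4,  30. ]), array([550.9, 303.4,  30. ]), array([527. , 142.1,  30. ]), array([302.3, 178.2,  30. ])]
tray scene [array([314., 201.,  30.]), array([328.1, 340.9,  30. ]), array([561.3, 317.5,  30. ]), array([552.2, 174.1,  30. ])]
B [array([329.9,   2.6,   7. ]), array([ 452.9, -160.7,    7. ])] C [array([ 454. , -401.5,    7. ]), array([ 256.8, -456.5,    7. ])]
jug [710.5 272.5  85. ] sh [array([ 708.6, -279.4,   15. ]), array([ 567.9, -482.6,   15. ]), array([585.1, 463. ,  15. ])]
```

Emit:
move_arm --plan '[{"tx": -2.8,"ty": -1.6,"tz": -0.4},{"tx": -2.8,"ty": -1.6,"tz": -0.4},{"tx": -2.8,"ty": -1.6,"tz": -0.4},{"tx": -2.8,"ty": -1.6,"tz": -0.4},{"tx": -2.8,"ty": -1.6,"tz": -0.4},{"tx": -2.8,"ty": -1.6,"tz": -0.4},{"tx": -2.8,"ty": -1.6,"tz": -0.4},{"tx": -2.8,"ty": -1.6,"tz": -0.4},{"tx": -2.8,"ty": -1.6,"tz": -0.4},{"tx": -2.8,"ty": -1.6,"tz": -0.4}]' --gripper 5.0

```text
schema error: expected keys tx, ty, tz, wx, wy, wz
```

Run:
```python
from h import *
import pickle
f=grab('wrist');pickle.dump(f,open('w1.pkl','wb'));save(f,'w1.png')
s=env.state();print(s['ee_pos'],s['ee_rot'],s['time_s'])
```

```text
[209.8565553  535.02603348 213.4487541 ] [-1.79941323e+02 -3.58513784e-04  1.58582454e+02] 0.2
```

View pics/w1.png

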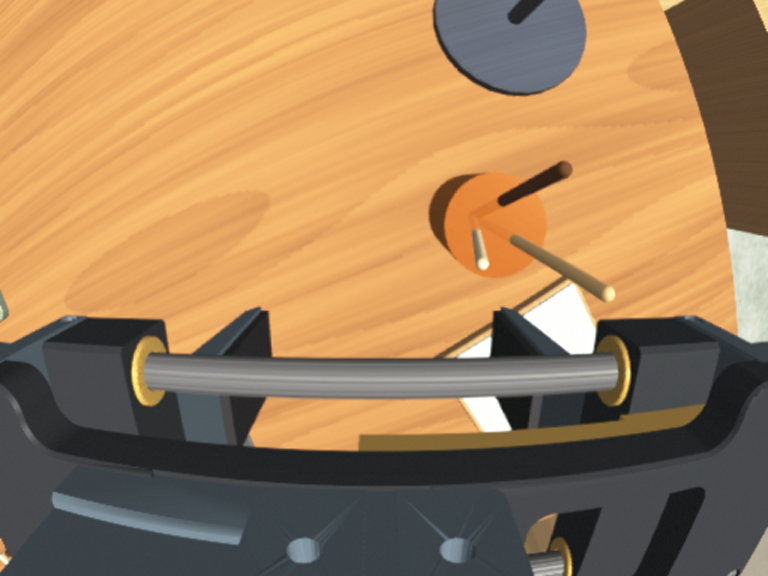

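The wrist view shows only the brush cup at (495,225), a lamp base at (510,45) and paper, with the gripper blocking the lower half. The camera looks along tool +x, so I'll turn that side forward while travelling.

Emit:
move_arm --plan '[{"tx": -2.5,"ty": -2.4,"tz": -0.5,"wx": 0,"wy": 0,"wz": 0},{"tx": -2.5,"ty": -2.4,"tz": -0.5,"wx": 0,"wy": 0,"wz": 0},{"tx": -2.5,"ty": -2.4,"tz": -0.5,"wx": 0,"wy": 0,"wz": 0},{"tx": -2.5,"ty": -2.4,"tz": -0.5,"wx": 0,"wy": 0,"wz": 0},{"tx": -2.5,"ty": -2.4,"tz": -0.5,"wx": 0,"wy": 0,"wz": 0},{"tx": -2.5,"ty": -2.4,"tz": -0.5,"wx": 0,"wy": 0,"wz": 0},{"tx": -2.5,"ty": -2.4,"tz": -0.5,"wx": 0,"wy": 0,"wz": 0},{"tx": -2.5,"ty": -2.4,"tz": -0.5,"wx": 0,"wy": 0,"wz": 0}]' --gripper 5.0

```text
time_s: 0.87
ee_pos: [326.3, 281.9, 254.2]
ee_rot: [180.0, 0.0, 158.6]
force: [1.6, 0.3, -0.3]
gripper_width: 49.9
gripper_force: 0.0
```

Emit:
move_arm --plan '[{"tx": 0,"ty": 0,"tz": 0,"wx": 0,"wy": 0,"wz": 0.121},{"tx": 0,"ty": 0,"tz": 0,"wx": 0,"wy": 0,"wz": 0.121},{"tx": 0,"ty": 0,"tz": 0,"wx": 0,"wy": 0,"wz": 0.121},{"tx": 0,"ty": 0,"tz": 0,"wx": 0,"wy": 0,"wz": 0.121},{"tx": 0,"ty": 0,"tz": 0,"wx": 0,"wy": 0,"wz": 0.121},{"tx": 0,"ty": 0,"tz": 0,"wx": 0,"wy": 0,"wz": 0.121},{"tx": 0,"ty": 0,"tz": 0,"wx": 0,"wy": 0,"wz": 0.121},{"tx": 0,"ty": 0,"tz": 0,"wx": 0,"wy": 0,"wz": 0.121},{"tx": 0,"ty": 0,"tz": 0,"wx": 0,"wy": 0,"wz": 0.121},{"tx": 0,"ty": 0,"tz": 0,"wx": 0,"wy": 0,"wz": 0.121},{"tx": 0,"ty": 0,"tz": 0,"wx": 0,"wy": 0,"wz": 0.121},{"tx": 0,"ty": 0,"tz": 0,"wx": 0,"wy": 0,"wz": 0.121}]'

```text
time_s: 1.87
ee_pos: [325.9, 283.4, 253.8]
ee_rot: [-180.0, 0.0, 75.0]
force: [-0.2, 0.8, -0.2]
gripper_width: 49.8
gripper_force: 0.0
```

Emit:
move_arm --plan '[{"tx": 0,"ty": 0,"tz": 0,"wx": 0,"wy": 0,"wz": 0.121},{"tx": 0,"ty": 0,"tz": 0,"wx": 0,"wy": 0,"wz": 0.121},{"tx": 0,"ty": 0,"tz": 0,"wx": 0,"wy": 0,"wz": 0.121},{"tx": 0,"ty": 0,"tz": 0,"wx": 0,"wy": 0,"wz": 0.121},{"tx": 0,"ty": 0,"tz": 0,"wx": 0,"wy": 0,"wz": 0.121},{"tx": 0,"ty": 0,"tz": 0,"wx": 0,"wy": 0,"wz": 0.121},{"tx": 0,"ty": 0,"tz": 0,"wx": 0,"wy": 0,"wz": 0.121},{"tx": 0,"ty": 0,"tz": 0,"wx": 0,"wy": 0,"wz": 0.121},{"tx": 0,"ty": 0,"tz": 0,"wx": 0,"wy": 0,"wz": 0.121}]'

```text
time_s: 2.62
ee_pos: [325.9, 283.4, 253.8]
ee_rot: [180.0, 0.0, 12.7]
force: [-0.8, 0.0, 0.1]
gripper_width: 50.1
gripper_force: 0.0
```

Run:
```python
from h import *
import pickle
f=grab('wrist');pickle.dump(f,open('w1.pkl','wb'))
s=env.state();print(s['ee_pos'],s['ee_rot'],s['time_s'],s['qpos'])
hsv=cv2.cvtColor(f['color'],cv2.COLOR_RGB2HSV)
C=[[315,200],[328,341],[560,317],[552,174]]
print([proj(f,c+[30]).round() for c in C])
```

```text
[325.91359157 283.36331959 253.81877881] [1.79990212e+02 1.65101895e-02 1.24376312e+01] 2.6667 [ 3.94801808e+01  3.75061830e+00  1.02567835e+02 -1.26209627e-03
  7.37007016e+01  1.17042903e+02]
[array([311., 192.]), array([212., 161.]), array([268.,   1.]), array([366.,  34.])]
```

Emit:
move_arm --plan '[{"tx": -0.2,"ty": 3.7,"tz": 0,"wx": 0,"wy": 0,"wz": 0},{"tx": -0.2,"ty": 3.7,"tz": 0,"wx": 0,"wy": 0,"wz": 0},{"tx": -0.2,"ty": 3.7,"tz": 0,"wx": 0,"wy": 0,"wz": 0},{"tx": -0.2,"ty": 3.7,"tz": 0,"wx": 0,"wy": 0,"wz": 0},{"tx": -0.2,"ty": 3.7,"tz": 0,"wx": 0,"wy": 0,"wz": 0},{"tx": -0.2,"ty": 3.7,"tz": 0,"wx": 0,"wy": 0,"wz": 0},{"tx": -0.2,"ty": 3.7,"tz": 0,"wx": 0,"wy": 0,"wz": 0},{"tx": -0.2,"ty": 3.7,"tz": 0,"wx": 0,"wy": 0,"wz": 0}]'

```text
time_s: 3.33
ee_pos: [376.8, -10.2, 254.1]
ee_rot: [-180.0, -0.0, 13.2]
force: [1.1, -0.3, -0.2]
gripper_width: 50.0
gripper_force: 0.0
```

Emit:
move_arm --plan '[{"tx": -0.2,"ty": 3.7,"tz": 0,"wx": 0,"wy": 0,"wz": 0},{"tx": -0.2,"ty": 3.7,"tz": 0,"wx": 0,"wy": 0,"wz": 0},{"tx": -0.2,"ty": 3.7,"tz": 0,"wx": 0,"wy": 0,"wz": 0},{"tx": -0.2,"ty": 3.7,"tz": 0,"wx": 0,"wy": 0,"wz": 0},{"tx": -0.2,"ty": 3.7,"tz": 0,"wx": 0,"wy": 0,"wz": 0},{"tx": -0.2,"ty": 3.7,"tz": 0,"wx": 0,"wy": 0,"wz": 0},{"tx": -0.2,"ty": 3.7,"tz": 0,"wx": 0,"wy": 0,"wz": 0},{"tx": 0,"ty": 0,"tz": 0,"wx": 0,"wy": 0,"wz": 0}]'

```text
time_s: 4.0
ee_pos: [422.6, -269.8, 253.3]
ee_rot: [179.8, 0.0, 12.9]
force: [-0.0, -0.3, 0.2]
gripper_width: 50.2
gripper_force: 0.0
```

Run:
```python
from h import *
import pickle
f=grab('wrist');pickle.dump(f,open('w2.pkl','wb'))
g=pickle.load(open('w1.pkl','rb'))
a=g['color'][:260,:,::-1];b=f['color'][:260,:,::-1]
im=np.vstack([a,b]);im=cv2.resize(im,None,fx=1.15,fy=1.15,interpolation=cv2.INTER_CUBIC);cv2.imwrite('pics/w12.png',im);print(im.shape)
s=env.state();print(s['ee_pos'],s['ee_rot'],s['time_s'],s['qpos'])
```

```text
(598, 589, 3)
[ 421.76090965 -266.68270191  253.15238845] [-1.79981271e+02  3.90263216e-02  1.28914217e+01] 4.05 [-3.36156679e+01  1.00700873e+01  9.52048397e+01 -1.59829698e-02
  7.47655213e+01  4.34971221e+01]
```

View pics/w12.png

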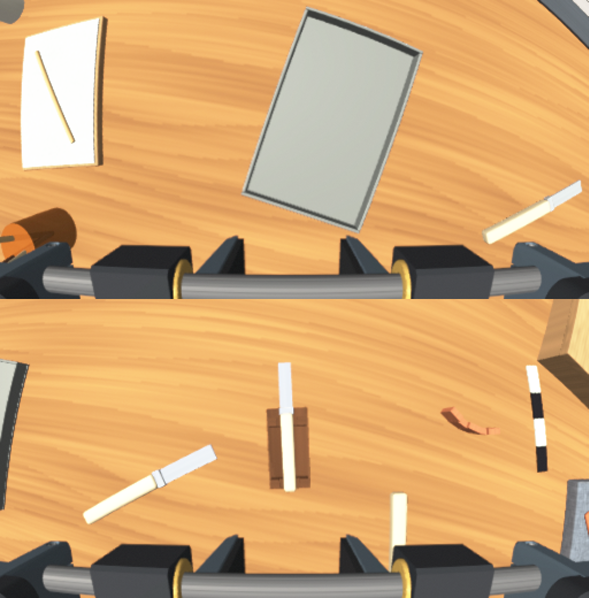

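The wrist strip shows the tray above, with corners at (308,9), (421,53), (359,230) and (244,192). The chosen spatula sits in its rest below: butt (290,491), tip (285,362), clearly smaller than the one at (150,485).

Run:
```python
from h import *
import pickle
np.set_printoptions(precision=1,suppress=True)
g=pickle.load(open('w1.pkl','rb'));f=pickle.load(open('w2.pkl','rb'))
T=np.array([plane(g,x/1.15,y/1.15,30) for x,y in((308,9),(421,53),(359,230),(244,192))]);print('tray',T,T.mean(0))
d=(T[0]-T[3]+T[1]-T[2]);print(np.degrees(np.arctan2(d[1],d[0])))
c=lambda x,y:(x/1.15,(y-299)/1.15)
h=cv2.cvtColor(f['color'],cv2.COLOR_RGB2HSV).astype(int)
P=f['color'].astype(int)
sub=np.zeros(h.shape[:2],bool);sub[45:175,225:275]=1
hand=sub&(P.min(2)>150)&(h[...,1]<90)
n,l,st,ce=cv2.connectedComponentsWithStats(hand.astype(np.uint8));i=1+st[1:,4].argmax();print(st[i])
ys,xs=np.where(l==i);pl=np.array([plane(f,x+.5,y+.5,30) for x,y in zip(xs,ys)])
vx,vy,x0,y0=cv2.fitLine(pl[:,:2].astype(np.float32),2,0,.01,.01).ravel();u=np.array([vx,vy])*np.sign(vx)
t=(pl[:,:2]-[x0,y0])@u
print('yaw',np.degrees(np.arctan2(u[1],u[0])),'ends',np.array([x0,y0])+u*t.min(),np.array([x0,y0])+u*t.max(),t.max()-t.min())
S=pickle.load(open('f0.pkl','rb'))['side'];k=800/260
s=lambda x,y:(x/k+225,y/k+150)
print('tip tri',tri(f,c(284.5,362),S,s(175,317)),'butt tri',tri(f,c(290.5,490),S,s(66,373)))
cp=ray(f,0,0)[0];print('cam',cp)
```

```text
tray [[550.  314.4  30. ]
 [534.5 171.2  30. ]
 [304.7 195.5  30. ]
 [319.7 339.6  30. ]] [427.2 255.2  30. ]
-6.134972917558736
[ 242   55   15  113 1202]
yaw 15.354121 ends [ 427.6 -267. ] [ 572.8 -227.1] 150.59650783007305
tip tri (array([ 574.6, -226.7,   22.5]), np.float64(1.244112539824132)) butt tri (array([ 430.3, -267. ,   35.4]), np.float64(0.012794371859833743))
cam [ 487.2 -253.6  423.6]
```

Emit:
move_arm --plan '[{"tx": 2.8,"ty": -0.05,"tz": 0,"wx": 0,"wy": 0,"wz": 0},{"tx": 2.8,"ty": 0,"tz": 0,"wx": 0,"wy": 0,"wz": -0.042},{"tx": 0,"ty": 0,"tz": 3.8,"wx": 0,"wy": 0,"wz": 0},{"tx": 0,"ty": 0,"tz": 3.8,"wx": 0,"wy": 0,"wz": 0},{"tx": 0,"ty": 0,"tz": 3.8,"wx": 0,"wy": 0,"wz": 0},{"tx": 0,"ty": 0,"tz": 3.8,"wx": 0,"wy": 0,"wz": 0},{"tx": 0,"ty": 0,"tz": 3.8,"wx": 0,"wy": 0,"wz": 0},{"tx": 0,"ty": 0,"tz": 0,"wx": 0,"wy": 0,"wz": 0},{"tx": 0,"ty": 0,"tz": 0,"wx": 0,"wy": 0,"wz": 0}]'

```text
time_s: 4.8
ee_pos: [474.9, -249.4, 63.1]
ee_rot: [-179.8, 0.2, 15.5]
force: [-0.4, 0.1, 0.6]
gripper_width: 49.9
gripper_force: 0.0
```

Run:
```python
from h import *
f=grab('wrist');save(f,'w3.png',(100,0,400,260),2)
s=env.state();print(s['ee_pos'],s['ee_rot'])
u=np.array([np.cos(.268),np.sin(.268)]);o=np.array([476.8,-253.6])
print([proj(f,[*(o+u*t),29]).round(1) for t in(-50,0,47,100)])
```

```text
[ 476.75015608 -250.53399214   65.07408619] [ 1.79978955e+02 -4.43660608e-02  1.54905909e+01]
[array([260.2, 274.9]), array([260.9, 214.3]), array([261.4, 149.1]), array([261.7,  72.4])]
```

View pics/w3.png

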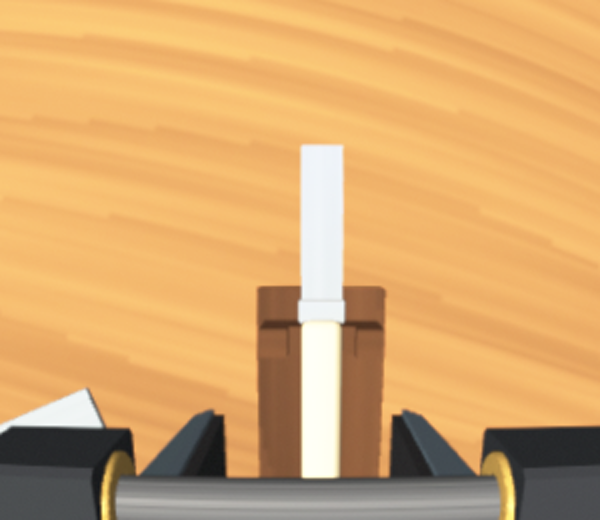

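The view shows the spatula in its rest, tip at (322,145) and ferrule front at (322,300). Both are within 1 px of prediction, and the fingers straddle the handle. I'll shift 3 mm sideways, go down and grip.

Emit:
move_arm --plan '[{"tx": -0.1,"ty": 0.3,"tz": 0,"wx": 0,"wy": 0,"wz": 0},{"tx": 0,"ty": 0,"tz": 1.4,"wx": 0,"wy": 0,"wz": 0},{"tx": 0,"ty": 0,"tz": 1.4,"wx": 0,"wy": 0,"wz": 0},{"tx": 0,"ty": 0,"tz": 1.4,"wx": 0,"wy": 0,"wz": 0},{"tx": 0,"ty": 0,"tz": 1.25,"wx": 0,"wy": 0,"wz": 0},{"tx": 0,"ty": 0,"tz": 0,"wx": 0,"wy": 0,"wz": 0},{"tx": 0,"ty": 0,"tz": 0,"wx": 0,"wy": 0,"wz": 0}]'

```text
time_s: 5.43
ee_pos: [477.0, -254.8, 11.2]
ee_rot: [179.9, -0.1, 15.4]
force: [1.4, -0.7, 0.1]
gripper_width: 49.8
gripper_force: 0.0
```

Emit:
move_arm --plan '[{"tx": 0,"ty": 0,"tz": 0,"wx": 0,"wy": 0,"wz": 0},{"tx": 0,"ty": 0,"tz": 0,"wx": 0,"wy": 0,"wz": 0},{"tx": 0,"ty": 0,"tz": 0,"wx": 0,"wy": 0,"wz": 0},{"tx": 0,"ty": 0,"tz": 0,"wx": 0,"wy": 0,"wz": 0},{"tx": 0,"ty": 0,"tz": 0,"wx": 0,"wy": 0,"wz": 0},{"tx": 0,"ty": 0,"tz": 0,"wx": 0,"wy": 0,"wz": 0},{"tx": 0,"ty": 0,"tz": 0,"wx": 0,"wy": 0,"wz": 0},{"tx": 0,"ty": 0,"tz": 0,"wx": 0,"wy": 0,"wz": 0}]' --gripper 0.8 --force 55

```text
time_s: 6.1
ee_pos: [476.0, -254.1, 9.6]
ee_rot: [180.0, -0.0, 15.4]
force: [-0.1, 0.1, 2.4]
gripper_width: 13.8
gripper_force: 55.0
```

Emit:
move_arm --plan '[{"tx": 0,"ty": 0,"tz": -2.0,"wx": 0,"wy": 0,"wz": 0},{"tx": 0,"ty": 0,"tz": -4.0,"wx": 0,"wy": 0,"wz": 0},{"tx": 0,"ty": 0,"tz": -4.0,"wx": 0,"wy": 0,"wz": 0},{"tx": 0,"ty": 0,"tz": -2.0,"wx": 0,"wy": 0,"wz": 0},{"tx": 2.0,"ty": -3.4,"tz": 0,"wx": 0,"wy": 0,"wz": 0},{"tx": 2.0,"ty": -3.4,"tz": 0,"wx": 0,"wy": 0,"wz": 0},{"tx": 2.0,"ty": -3.4,"tz": 0,"wx": 0,"wy": 0,"wz": 0},{"tx": 2.0,"ty": -3.4,"tz": 0,"wx": 0,"wy": 0,"wz": 0},{"tx": 2.0,"ty": -3.4,"tz": 0,"wx": 0,"wy": 0,"wz": 0},{"tx": 2.0,"ty": -3.4,"tz": 0,"wx": 0,"wy": 0,"wz": 0}]'

```text
time_s: 6.93
ee_pos: [537.3, -23.7, 129.2]
ee_rot: [-180.0, 0.0, 15.4]
force: [-0.1, -1.1, -0.9]
gripper_width: 13.8
gripper_force: 55.0
```

Emit:
move_arm --plan '[{"tx": 0,"ty": 0,"tz": 0,"wx": 0,"wy": 0,"wz": 0.1},{"tx": 0,"ty": 0,"tz": 0,"wx": 0,"wy": 0,"wz": 0.1},{"tx": 0,"ty": 0,"tz": 0,"wx": 0,"wy": 0,"wz": 0.1},{"tx": 0,"ty": 0,"tz": 0,"wx": 0,"wy": 0,"wz": 0.1},{"tx": 0,"ty": 0,"tz": 0,"wx": 0,"wy": 0,"wz": 0.096},{"tx": 0,"ty": 0,"tz": 0,"wx": 0,"wy": 0.1,"wz": 0},{"tx": 0,"ty": 0,"tz": 0,"wx": 0,"wy": 0.1,"wz": 0},{"tx": 0,"ty": 0,"tz": 0,"wx": 0,"wy": 0.1,"wz": 0},{"tx": 0,"ty": 0,"tz": 0,"wx": 0,"wy": 0.1,"wz": 0},{"tx": 0,"ty": 0,"tz": 0,"wx": 0,"wy": 0.124,"wz": 0},{"tx": 0,"ty": 0,"tz": 0,"wx": 0,"wy": 0,"wz": 0},{"tx": 0,"ty": 0,"tz": 0,"wx": 0,"wy": 0,"wz": 0}]'

```text
time_s: 7.93
ee_pos: [535.8, -26.7, 128.3]
ee_rot: [179.7, -28.9, -13.0]
force: [0.3, 0.7, -1.1]
gripper_width: 13.6
gripper_force: 55.0
```

Run:
```python
from h import *
import pickle
np.set_printoptions(precision=2,suppress=True)
f=grab('wrist');pickle.dump(f,open('w4.pkl','wb'));save(f,'w4.png',(0,0,512,280),1.5)
s=env.state();print(s['ee_pos'],s['ee_rot'],s['qpos'],s['gripper_width'],ray(f,f['cx'],f['cy']))
Rm=R.from_euler('xyz',s['ee_rot'],degrees=True).as_matrix()
print(proj(f,s['ee_pos']+Rm@[101,0,-19.4]),Rm)
```

```text
[538.42 -26.78 129.8 ] [179.8  -29.11 -13.06] [ -0.04   8.84 124.   -19.51  19.77 119.86] 13.230680429496545 (array([512.21, -19.43, 309.39]), array([ 0.25, -0.06, -0.96]))
[254.32  48.43] [[ 0.85 -0.23  0.47]
 [-0.2  -0.97 -0.11]
 [ 0.49  0.   -0.87]]
```

View pics/w4.png

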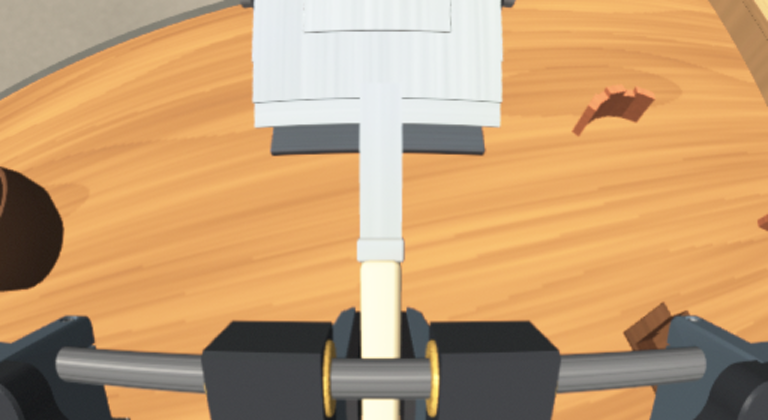

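The wrist view shows the blade at (381,82-240) over the shut bin. The lid lip runs (254,101)-(501,101) and the ledge edge (256,127)-(501,126); both are level in the image, so the yaw is right.

```bash
cat > m.py <<'E'
from h import *
import sys
np.set_printoptions(precision=2,suppress=True)
def edges(f):
    # horizontal edges on lid strips left/right of the blade, in rows
    g=cv2.GaussianBlur(cv2.cvtColor(f['color'],cv2.COLOR_RGB2GRAY),(0,0),.7).astype(float)
    return g
E
python3 - <<'E'
from m import *
import pickle
f=pickle.load(open('w4.pkl','rb'));S=pickle.load(open('f0.pkl','rb'))['side']
for z in(115,119,123):
    L,Rr=plane(f,254/1.5,101/1.5,z),plane(f,501/1.5,101/1.5,z);print('lip',z,L,Rr,np.linalg.norm(L-Rr),(L+Rr)/2,np.degrees(np.arctan2(*(L-Rr)[1::-1]))-90)
for z in(102,106,110):
    L,Rr=plane(f,256/1.5,127/1.5,z),plane(f,501/1.5,126/1.5,z);print('ledge',z,np.linalg.norm(L-Rr),(L+Rr)/2)
k=800/260
print(tri(f,(256/1.5,127/1.5),S,(180/k+225,105/k+150)),tri(f,(501/1.5,126/1.5),S,(199/k+225,186/k+150)))
g=edges(f);print('colL',g[50:100,190].astype(int));print('colR',g[50:100,310].astype(int));print('tip',g[40:72,254].astype(int));print('tip',g[40:72,250].astype(int))
b=cv2.Canny(f['color'],20,50)
print('blade row 60',g[62,232:276].astype(int))
E
```

```text
lip 115 [686.95  12.   115.  ] [ 655.5  -124.09  115.  ] 139.6768528761667 [671.23 -56.04 115.  ] -13.012354927121322
lip 119 [683.36  11.36 119.  ] [ 652.56 -121.93  119.  ] 136.8027694519839 [667.96 -55.29 119.  ] -13.012354927121365
lip 123 [679.76  10.71 123.  ] [ 649.61 -119.78  123.  ] 133.9286860278011 [664.68 -54.54 123.  ] -13.01235492712135
ledge 102 142.21487633353638 [662.42 -54.7  102.  ]
ledge 106 139.4719966139579 [659.52 -54.02 106.  ]
ledge 110 136.72911689437947 [656.63 -53.34 110.  ]
(array([680.58,  15.43, 102.45]), np.float64(4.704709336260779)) (array([ 645.02, -122.41,  105.4 ]), np.float64(0.7115421518580884))
colL [233 233 233 233 234 234 234 234 233 233 233 234 234 233 233 232 220 206
 223 235 237 238 237 238 239 240 239 239 238 238 237 236 227 193 139 112
 108 109 109 109 109 109 109 108 109 109 109 108 109 107]
colR [241 241 241 241 241 241 241 241 241 241 241 241 241 241 240 232 218 223
 232 235 236 237 237 237 237 237 236 236 236 236 235 233 216 167 125 111
 110 110 109 109 110 111 111 111 111 112 110 109 109 104]
tip [233 233 233 233 233 233 233 233 233 233 233 233 233 233 233 235 236 236
 237 237 237 237 236 237 236 236 236 236 236 236 236 236]
tip [236 236 236 237 237 237 237 237 237 237 237 237 237 237 237 237 237 238
 238 238 238 238 238 238 237 237 237 237 238 237 237 238]
blade row 60 [237 237 237 236 237 238 238 238 238 237 236 236 236 236 237 237 237 237
 238 238 238 237 236 236 236 236 236 236 235 235 235 235 235 236 237 238
 238 238 237 235 235 236 238 239]
```

Run:
```python
from m import *
import pickle
f=pickle.load(open('w4.pkl','rb'));g=edges(f)
print(g[150:182,254].astype(int)); print(g[120,225:285].astype(int));print(g[80,225:285].astype(int))
s=env.state();p=s['ee_pos'];Rm=R.from_euler('xyz',s['ee_rot'],degrees=True).as_matrix();print(p,s['ee_rot'])
for dx in(-2,0,2):
  for a in(-3,-1.5,0,1.5):
    Ra=Rm@R.from_euler('y',-a,degrees=True).as_matrix()
    # spatula frame from tool: x same, z = -tool z
    o=p+Rm@[dx,0,-19.2]
    q=lambda x,z:proj(f,o+Ra@[x,0,-z])[1]
    print(dx,a,'tip',q(100,1.25),'ferF',q(47,4),'ferR',q(40,7))
```

```text
[235 235 235 235 235 235 234 231 224 222 229 235 237 237 237 236 236 236
 236 236 236 235 232 230 236 245 249 251 251 251 251 251]
[178 177 177 176 177 177 176 176 177 177 176 176 177 184 203 225 234 235
 235 235 235 235 235 236 236 237 237 237 237 236 235 234 233 233 233 233
 233 233 233 234 234 233 221 195 178 174 174 174 175 177 178 179 180 180
 181 182 183 183 183 183]
[236 236 236 236 236 235 235 235 235 235 235 235 235 235 236 237 237 236
 236 236 236 237 237 237 237 238 238 238 237 236 235 235 235 235 235 235
 234 234 235 235 236 237 236 236 235 234 234 234 234 234 234 234 234 234
 234 234 234 234 235 235]
[538.42 -26.78 129.8 ] [179.8  -29.11 -13.06]
-2 -3 tip 51.62981765291383 ferF 159.36350568606753 ferR 174.6831041820686
-2 -1.5 tip 52.555247341018884 ferF 158.73497144635724 ferR 173.84730275774058
-2 0 tip 53.57998312324892 ferF 158.1796674928072 ferR 173.0753932296685
-2 1.5 tip 54.69869343242078 ferF 157.69628359551535 ferR 172.36677206799774
0 -3 tip 47.7438928759326 ferF 155.31018122573826 ferR 170.61800633673235
0 -1.5 tip 48.732457674744865 ferF 154.71369812910615 ferR 169.807852107903
0 0 tip 49.817676656401716 ferF 154.19027660220883 ferR 169.06172804175117
0 1.5 tip 50.994363375577564 ferF 153.73857120621696 ferR 168.3789895215809
2 -3 tip 43.88323771138775 ferF 151.24389142195696 ferR 166.53398009731495
2 -1.5 tip 44.9337831486574 ferF 150.67988654833718 ferR 165.7500220325201
2 0 tip 46.07836678960709 ferF 150.18873785255823 ferR 165.03019971422174
2 1.5 tip 47.31194686323579 ferF 149.76906645260084 ferR 164.37382833435166
```

Emit:
move_arm --plan '[{"tx": 0,"ty": -0.2,"tz": 2.5,"wx": 0,"wy": 0.02,"wz": 0},{"tx": 0.2,"ty": 0,"tz": 2.5,"wx": 0,"wy": 0,"wz": 0},{"tx": 0,"ty": 0,"tz": 2.0,"wx": 0,"wy": 0,"wz": 0},{"tx": 0,"ty": 0,"tz": 1.0,"wx": 0,"wy": 0,"wz": 0},{"tx": 0,"ty": 0,"tz": 1.0,"wx": 0,"wy": 0,"wz": 0},{"tx": 0,"ty": 0,"tz": 0,"wx": 0,"wy": 0,"wz": 0},{"tx": 0,"ty": 0,"tz": 0,"wx": 0,"wy": 0,"wz": 0}]'

```text
time_s: 8.57
ee_pos: [586.2, -37.1, 53.7]
ee_rot: [179.8, -30.3, -13.1]
force: [-0.1, -0.5, -0.1]
gripper_width: 13.5
gripper_force: 55.0
```

Run:
```python
from m import *
import pickle
f=grab('wrist');pickle.dump(f,open('w5.pkl','wb'));save(f,'w5.png',(130,0,380,200),3)
s=env.state();p=s['ee_pos'];Rm=R.from_euler('xyz',s['ee_rot'],degrees=True).as_matrix();print(p,s['ee_rot'],s['force'])
Rb=R.from_euler('xyz',[180,-30,-13],degrees=True).as_matrix()
tip=p+Rm@[97.8,0,-19.2]; print('tip',tip,'lip frame(x,-y,-z)',Rb.T@(tip-[668,-55,119]))
```

```text
[585.68 -36.82  54.07] [179.85 -30.28 -13.14] [-0.17 -0.86 -0.59]
tip [658.51 -53.77 119.96] lip frame(x,-y,-z) [-7.77  0.94 -5.59]
```

View pics/w5.png

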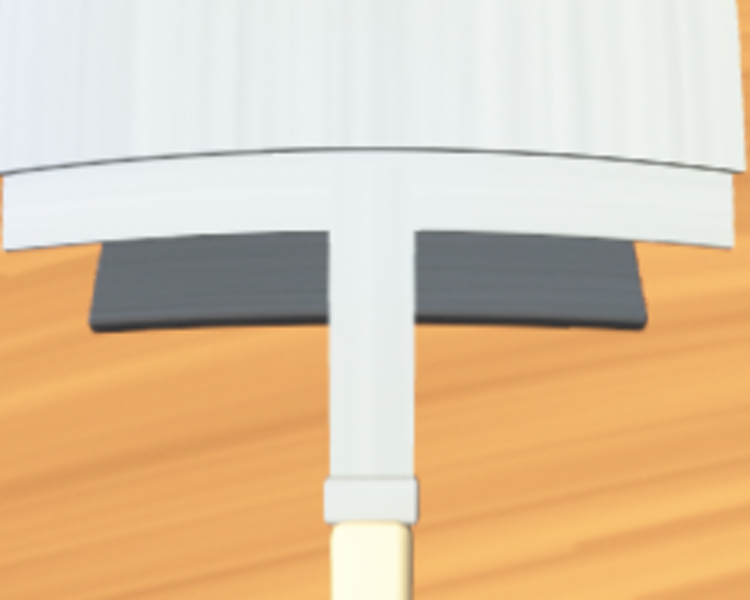

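The close view shows the blade lying over the ledge: ledge corners at (5,249) and (733,247), lid lip at about (372,150). The tip is near (372,155) and still needs contrast. I'll triangulate from w4 and w5.

Run:
```python
from m import *
import pickle
f=pickle.load(open('w4.pkl','rb'));h=pickle.load(open('w5.pkl','rb'))
P=lambda x,y:(130+x/3,y/3)
a=tri(f,(256/1.5,127/1.5),h,P(5,249));b=tri(f,(501/1.5,126/1.5),h,P(733,247));print(a,b)
m=(a[0]+b[0])/2;print('ledge end mid',m,np.linalg.norm(a[0]-b[0]))
# lip centre line in both at bin mid: col of mid
c=tri(f,(377.5/1.5,100.5/1.5),h,P(369,150));print('lip top mid',c)
Rb=R.from_euler('xyz',[180,-30,-13],degrees=True).as_matrix()
print('lip from ledge',m+Rb@[13,0,-8], 'lip from lid top',c[0]+Rb@[0,0,3])
g=edges(h);
for col in (244,249,254,259,264): print(g[40:70,col].astype(int))
```

```text
(array([673.23,  13.71, 107.95]), np.float64(0.06179500946297118)) (array([ 647.46, -124.64,  100.85]), np.float64(0.15960138608391866))
ledge end mid [660.35 -55.47 104.4 ] 140.9040808839209
lip top mid (array([653.73, -51.88, 133.03]), np.float64(0.27367553933602223))
lip from ledge [667.42 -57.1  117.83] lip from lid top [655.19 -52.22 130.43]
[234 234 234 234 234 234 234 232 212 173 191 225 236 237 237 237 237 237
 237 237 237 237 237 237 237 237 237 237 237 237]
[238 238 238 238 238 238 238 236 216 177 194 226 235 237 238 238 238 238
 238 238 238 238 238 238 238 238 238 238 238 238]
[235 235 235 235 235 235 235 233 213 175 195 226 236 237 237 238 237 237
 237 237 238 237 237 237 237 237 237 237 237 237]
[235 235 236 236 236 236 236 234 213 175 193 226 236 237 238 237 237 237
 237 237 237 237 237 237 237 237 237 237 237 237]
[235 235 235 235 235 235 235 233 213 173 189 224 236 237 237 237 237 236
 236 236 236 236 236 236 236 236 236 236 236 236]
```

Emit:
move_arm --plan '[{"tx": 0,"ty": 0,"tz": 0.4,"wx": 0,"wy": 0,"wz": 0},{"tx": 0,"ty": 0,"tz": 0.4,"wx": 0,"wy": 0,"wz": 0},{"tx": 0,"ty": 0,"tz": 0,"wx": 0,"wy": 0,"wz": 0},{"tx": 0,"ty": 0,"tz": 0,"wx": 0,"wy": 0,"wz": 0},{"tx": 0,"ty": 0,"tz": 0,"wx": 0,"wy": 0,"wz": 0}]'

```text
time_s: 9.03
ee_pos: [588.3, -37.9, 48.4]
ee_rot: [179.9, -30.0, -13.0]
force: [1.0, -0.9, -0.9]
gripper_width: 13.8
gripper_force: 55.0
```

Emit:
move_arm --plan '[{"tx": 0,"ty": 0,"tz": 0.15,"wx": 0,"wy": 0,"wz": 0},{"tx": 0,"ty": 0,"tz": 0,"wx": 0,"wy": 0,"wz": 0},{"tx": 0,"ty": 0,"tz": 0,"wx": 0,"wy": 0,"wz": 0}]'

```text
time_s: 9.28
ee_pos: [589.1, -38.1, 47.2]
ee_rot: [180.0, -30.0, -13.0]
force: [-1.1, 0.3, -0.9]
gripper_width: 13.7
gripper_force: 55.0
```

Emit:
move_arm --plan '[{"tx": 0,"ty": 0,"tz": 0.1,"wx": 0,"wy": 0,"wz": 0},{"tx": 0,"ty": 0,"tz": 0,"wx": 0,"wy": 0,"wz": 0},{"tx": 0,"ty": 0,"tz": 0,"wx": 0,"wy": 0,"wz": 0}]'

```text
time_s: 9.53
ee_pos: [589.7, -38.4, 46.5]
ee_rot: [180.0, -29.9, -13.0]
force: [0.5, 0.6, -0.9]
gripper_width: 13.6
gripper_force: 55.0
```

Run:
```python
from m import *
import pickle
f=grab('wrist');pickle.dump(f,open('w6.pkl','wb'));g=edges(f)
s=env.state();p=s['ee_pos'];Rm=R.from_euler('xyz',s['ee_rot'],degrees=True).as_matrix();print(p,s['ee_rot'],s['force'])
Rb=R.from_euler('xyz',[180,-30,-13],degrees=True).as_matrix()
tip=p+Rm@[97.8,0,-19.2]; print('tip',tip,'lip frame(x,-y,-z)',Rb.T@(tip-[668,-56,118.5]),proj(f,tip))
for col in (200,254,258,310): print(g[30:95,col].astype(int))
```

```text
[589.69 -38.36  46.46] [179.97 -29.95 -13.02] [-0.78  0.33 -0.96]
tip [662.91 -55.28 111.92] lip frame(x,-y,-z) [-7.72  0.44  3.14] [254.91  60.23]
[239 239 239 239 239 239 239 239 239 239 239 239 239 239 236 213 180 208
 232 237 237 238 239 239 239 239 239 239 239 240 241 241 241 240 240 240
 240 240 240 240 240 239 238 229 195 139 111 109 109 109 109 108 107 107
 108 110 110 109 109 109 109 110 110 109 109]
[234 234 235 235 234 234 235 235 235 235 234 234 233 213 165 165 215 235
 237 238 238 238 238 239 238 238 238 238 238 238 238 238 238 238 238 238
 238 238 238 238 238 238 238 238 238 238 238 238 238 238 238 238 238 238
 238 238 238 238 238 238 238 238 238 237 237]
[236 236 235 236 236 236 235 236 235 236 236 236 234 214 166 164 214 235
 237 238 238 238 238 239 238 238 238 237 237 237 238 238 237 238 238 238
 238 238 238 238 237 237 237 237 237 237 237 237 237 237 237 237 237 237
 237 237 237 237 236 236 236 236 236 236 236]
[240 240 239 239 239 239 239 239 239 239 239 239 239 239 237 213 167 189
 225 236 237 237 237 237 238 238 238 238 238 239 239 239 238 237 237 238
 238 238 238 237 237 237 237 231 200 137 112 112 112 111 110 111 111 111
 111 111 111 111 110 112 113 113 113 112 112]
```

Emit:
move_arm --plan '[{"tx": 0,"ty": 0,"tz": 0.15,"wx": 0,"wy": 0,"wz": 0},{"tx": 0,"ty": 0,"tz": 0,"wx": 0,"wy": 0,"wz": 0},{"tx": 0,"ty": 0,"tz": 0,"wx": 0,"wy": 0,"wz": 0}]'

```text
time_s: 9.83
ee_pos: [590.6, -38.7, 45.4]
ee_rot: [180.0, -29.9, -13.0]
force: [-0.0, -0.6, -1.0]
gripper_width: 13.5
gripper_force: 55.0
```

Emit:
move_arm --plan '[{"tx": 0,"ty": 0,"tz": 0.1,"wx": 0,"wy": 0,"wz": 0},{"tx": 0,"ty": 0,"tz": 0,"wx": 0,"wy": 0,"wz": 0},{"tx": 0,"ty": 0,"tz": 0,"wx": 0,"wy": 0,"wz": 0}]'

```text
time_s: 10.08
ee_pos: [591.1, -38.9, 44.8]
ee_rot: [180.0, -29.9, -13.0]
force: [-0.2, 0.0, -0.9]
gripper_width: 13.3
gripper_force: 55.0
```

Emit:
move_arm --plan '[{"tx": 0,"ty": 0,"tz": 0.1,"wx": 0,"wy": 0,"wz": 0},{"tx": 0,"ty": 0,"tz": 0,"wx": 0,"wy": 0,"wz": 0},{"tx": 0,"ty": 0,"tz": 0,"wx": 0,"wy": 0,"wz": 0}]'

```text
time_s: 10.33
ee_pos: [591.4, -39.0, 44.3]
ee_rot: [-180.0, -29.9, -13.0]
force: [-3.9, 1.2, 2.0]
gripper_width: 13.2
gripper_force: 55.0
```

Contact with the ledge is felt (about 4 N along the normal). I'll back off to mid-slot and slide in.

Emit:
move_arm --plan '[{"tx": 0,"ty": 0,"tz": -0.25,"wx": 0,"wy": 0,"wz": 0},{"tx": 0,"ty": 0,"tz": 0,"wx": 0,"wy": 0,"wz": 0},{"tx": 0.4,"ty": 0,"tz": 0,"wx": 0,"wy": 0,"wz": 0},{"tx": 0.4,"ty": 0,"tz": 0,"wx": 0,"wy": 0,"wz": 0},{"tx": 0.4,"ty": 0,"tz": 0,"wx": 0,"wy": 0,"wz": 0},{"tx": 0,"ty": 0,"tz": 0,"wx": 0,"wy": 0,"wz": 0},{"tx": 0,"ty": 0,"tz": 0,"wx": 0,"wy": 0,"wz": 0}]'

```text
time_s: 10.92
ee_pos: [600.8, -41.2, 52.4]
ee_rot: [-180.0, -29.9, -13.0]
force: [-0.1, 0.4, -0.4]
gripper_width: 13.6
gripper_force: 55.0
```

Run:
```python
from m import *
import pickle
f=grab('wrist');pickle.dump(f,open('w7.pkl','wb'));g=edges(f)
s=env.state();p=s['ee_pos'];Rm=R.from_euler('xyz',s['ee_rot'],degrees=True).as_matrix();print(p,s['ee_rot'],s['force'])
Rb=R.from_euler('xyz',[180,-30,-13],degrees=True).as_matrix()
tip=p+Rm@[97.8,0,-19.2]; print('tip',tip,'lip frame(x,-y,-z)',Rb.T@(tip-[668,-56,118.5]),proj(f,tip))
for r in (60,70,80): print(g[r,225:285].astype(int))
for col in (200,254,310): print(g[30:95,col].astype(int))
```

```text
[600.42 -41.23  52.14] [-180.    -29.85  -13.02] [-0.71 -0.13 -0.46]
tip [673.75 -58.19 117.48] lip frame(x,-y,-z) [4.77 0.84 3.93] [255.03  60.93]
[235 236 236 236 237 237 237 236 236 235 234 233 233 234 234 234 232 231
 231 232 233 234 235 236 236 235 233 232 231 230 230 231 232 233 233 233
 232 232 232 233 233 234 234 235 235 236 236 236 236 235 235 235 235 235
 236 236 236 235 234 234]
[188 188 188 188 188 188 187 187 186 185 184 184 184 184 185 186 186 185
 185 186 187 187 188 188 188 189 189 189 187 186 185 185 186 187 186 186
 185 185 185 185 186 186 186 186 185 185 185 186 185 186 186 186 187 187
 187 188 188 188 187 187]
[235 236 236 236 235 235 235 235 236 236 236 236 236 236 236 235 235 234
 234 234 235 235 235 235 235 236 236 236 235 234 234 233 233 233 233 233
 232 232 233 233 234 235 235 235 235 235 235 235 235 235 235 235 235 235
 235 235 235 235 235 235]
[235 235 235 235 236 236 236 236 236 235 236 236 236 236 235 235 235 235
 235 235 236 236 236 236 236 236 236 236 236 236 236 236 236 236 236 236
 236 235 235 224 196 188 217 232 235 236 236 236 236 236 236 236 236 237
 238 238 237 236 237 237 237 237 236 236 235]
[231 231 231 230 231 230 231 231 230 230 230 231 231 231 231 231 231 231
 230 231 231 231 231 230 231 230 231 231 231 231 230 230 231 231 231 231
 231 229 211 173 186 221 233 234 234 234 234 234 234 234 234 234 234 234
 234 234 234 234 234 234 234 234 234 234 234]
[237 237 237 237 237 237 237 237 237 237 237 237 237 237 237 237 236 237
 237 237 236 237 236 237 236 236 236 236 236 236 236 236 236 236 236 236
 236 236 235 227 201 187 215 231 234 234 234 234 235 235 235 235 235 236
 236 236 234 234 234 235 235 235 234 234 234]
```

Predicted tip row is 61, past the lip line at row 69.5. That line runs unbroken across the blade, so the tip is under the lid with no force. I'll push on to about 26 mm.

Emit:
move_arm --plan '[{"tx": 0.4,"ty": 0,"tz": 0,"wx": 0,"wy": 0,"wz": 0},{"tx": 0.4,"ty": 0,"tz": 0,"wx": 0,"wy": 0,"wz": 0},{"tx": 0.4,"ty": 0,"tz": 0,"wx": 0,"wy": 0,"wz": 0},{"tx": 0.4,"ty": 0,"tz": 0,"wx": 0,"wy": 0,"wz": 0},{"tx": 0.5,"ty": 0,"tz": 0,"wx": 0,"wy": 0,"wz": 0},{"tx": 0,"ty": 0,"tz": 0,"wx": 0,"wy": 0,"wz": 0},{"tx": 0,"ty": 0,"tz": 0,"wx": 0,"wy": 0,"wz": 0},{"tx": 0,"ty": 0,"tz": 0,"wx": 0,"wy": 0,"wz": 0}]'

```text
time_s: 11.63
ee_pos: [617.7, -45.2, 62.3]
ee_rot: [180.0, -29.8, -13.0]
force: [0.4, -0.1, -0.8]
gripper_width: 13.7
gripper_force: 55.0
```

Run:
```python
from m import *
f=grab('wrist');g=edges(f)
s=env.state();p=s['ee_pos'];Rm=R.from_euler('xyz',s['ee_rot'],degrees=True).as_matrix();print(p,s['ee_rot'],s['force'])
Rb=R.from_euler('xyz',[180,-30,-13],degrees=True).as_matrix()
tip=p+Rm@[97.8,0,-19.2]; l=Rb.T@(tip-[668,-56,118.5]);print('lip frame(x,-y,-z)',l,proj(f,tip))
fer=p+Rm@[44.8,0,-23.2];print('ferrule front pred',proj(f,fer))
for col in (215,254,300): print(g[60:175,col].astype(int))
# path: tip circle about hinge radius 158-x ; world deltas in tool axes with fixed orientation
r=158-l[0];n0=-l[2]
th=np.radians(np.arange(0,100,10))
print(np.c_[np.degrees(th), r*(1-np.cos(th)), r*np.sin(th)])
```

```text
[617.68 -45.21  62.34] [179.99 -29.81 -13.  ] [-0.11 -0.15 -0.9 ]
lip frame(x,-y,-z) [25.22  0.8   4.03] [254.88  60.19]
ferrule front pred [254.9  164.33]
[227 227 227 227 227 227 227 226 226 226 226 226 226 227 226 226 226 226
 226 226 226 226 226 225 226 226 226 226 226 226 226 226 226 226 225 225
 226 226 226 226 225 225 225 225 226 226 226 226 226 225 220 213 222 228
 229 229 229 228 228 229 230 231 231 230 230 229 230 230 230 229 229 229
 229 228 226 215 178 132 106  92  75  64  88 145 173 178 180 181 180 178
 177 176 175 173 172 172 171 171 171 171 171 170 170 170 170 170 170 170
 169 168 167 167 168 168 168]
[224 224 224 224 224 224 224 224 224 224 224 224 224 224 224 224 224 224
 224 224 224 224 224 223 224 224 223 223 224 224 224 223 224 224 224 223
 224 223 224 223 224 224 223 224 224 224 223 223 221 216 216 223 227 227
 227 227 227 227 227 227 227 227 227 227 227 227 227 227 227 227 226 227
 226 226 226 227 227 227 226 227 226 227 226 226 227 227 226 226 226 226
 226 226 226 226 226 226 226 222 213 210 219 227 229 228 228 228 228 227
 227 227 227 225 223 221 228]
[228 228 228 228 228 228 228 228 228 228 228 228 228 228 228 228 228 228
 228 228 228 228 228 228 228 228 228 228 227 227 228 228 228 227 228 228
 228 228 228 228 228 228 228 228 228 228 228 228 227 223 217 221 226 227
 227 228 228 228 228 228 229 230 230 229 228 227 228 229 229 228 228 228
 228 227 226 216 179 128 104  93  76  63  84 138 166 171 171 171 170 169
 168 166 166 166 167 168 168 169 169 168 166 164 163 164 166 169 172 174
 174 174 174 175 176 176 175]
[[  0.     0.     0.  ]
 [ 10.     2.02  23.06]
 [ 20.     8.01  45.41]
 [ 30.    17.79  66.39]
 [ 40.    31.07  85.35]
 [ 50.    47.43 101.72]
 [ 60.    66.39 114.99]
 [ 70.    87.37 124.78]
 [ 80.   109.73 130.77]
 [ 90.   132.78 132.78]]
```

Emit:
move_arm --plan '[{"tx": 0,"ty": 0,"tz": -0.3,"wx": 0,"wy": 0,"wz": 0},{"tx": 0.05,"ty": 0,"tz": -0.56,"wx": 0,"wy": 0,"wz": 0},{"tx": 0.05,"ty": 0,"tz": -0.57,"wx": 0,"wy": 0,"wz": 0},{"tx": 0.05,"ty": 0,"tz": -0.57,"wx": 0,"wy": 0,"wz": 0},{"tx": 0.05,"ty": 0,"tz": -0.57,"wx": 0,"wy": 0,"wz": 0},{"tx": 0.15,"ty": 0,"tz": -0.55,"wx": 0,"wy": 0,"wz": 0},{"tx": 0.15,"ty": 0,"tz": -0.55,"wx": 0,"wy": 0,"wz": 0},{"tx": 0.15,"ty": 0,"tz": -0.55,"wx": 0,"wy": 0,"wz": 0},{"tx": 0.15,"ty": 0,"tz": -0.55,"wx": 0,"wy": 0,"wz": 0}]'

```text
time_s: 12.43
ee_pos: [601.6, -41.5, 108.7]
ee_rot: [-180.0, -29.9, -13.0]
force: [-0.1, 0.1, -3.7]
gripper_width: 13.9
gripper_force: 55.0
```

Run:
```python
from m import *
f=grab('wrist');h=grab('side')
s=env.state();p=s['ee_pos'];Rm=R.from_euler('xyz',s['ee_rot'],degrees=True).as_matrix();print(p,s['ee_rot'],s['force'],s['time_s'])
a=cv2.resize(f['color'][0:220,130:380,::-1],None,fx=1.6,fy=1.6);b=cv2.resize(h['color'][140:250,230:355,::-1],None,fx=3.2,fy=3.2)
im=np.hstack([a,b]);print(im.shape);cv2.imwrite('pics/w8.png',im)
```

```text
[602.54 -41.44 109.66] [-179.94  -30.02  -13.04] [-0.49 -0.24 -2.17] 12.5333
(352, 800, 3)
```

View pics/w8.png

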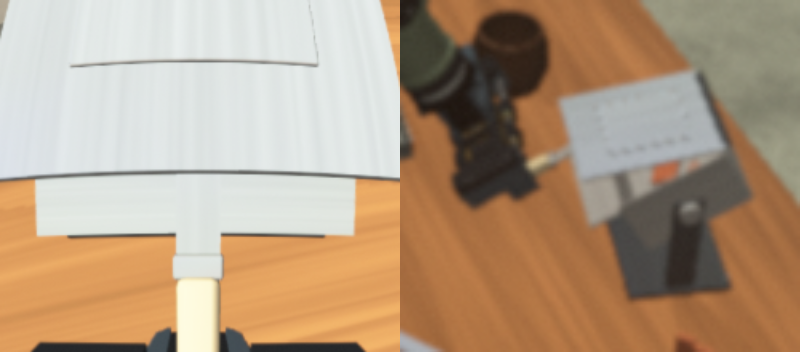

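The lid is up about 20° with only the blade touching: its lip is at (200,172) in the left view, and the inside of the bin shows in the right view. I'll continue along the arc.

Emit:
move_arm --plan '[{"tx": 0.24,"ty": 0,"tz": -0.52,"wx": 0,"wy": 0,"wz": 0},{"tx": 0.24,"ty": 0,"tz": -0.52,"wx": 0,"wy": 0,"wz": 0},{"tx": 0.24,"ty": 0,"tz": -0.52,"wx": 0,"wy": 0,"wz": 0},{"tx": 0.24,"ty": 0,"tz": -0.52,"wx": 0,"wy": 0,"wz": 0},{"tx": 0.33,"ty": 0,"tz": -0.47,"wx": 0,"wy": 0,"wz": 0},{"tx": 0.33,"ty": 0,"tz": -0.47,"wx": 0,"wy": 0,"wz": 0},{"tx": 0.33,"ty": 0,"tz": -0.47,"wx": 0,"wy": 0,"wz": 0},{"tx": 0.33,"ty": 0,"tz": -0.47,"wx": 0,"wy": 0,"wz": 0},{"tx": 0.4,"ty": 0,"tz": -0.4,"wx": 0,"wy": 0,"wz": 0},{"tx": 0.4,"ty": 0,"tz": -0.4,"wx": 0,"wy": 0,"wz": 0},{"tx": 0.4,"ty": 0,"tz": -0.4,"wx": 0,"wy": 0,"wz": 0},{"tx": 0.4,"ty": 0,"tz": -0.4,"wx": 0,"wy": 0,"wz": 0}]'

```text
time_s: 13.53
ee_pos: [607.8, -42.8, 176.1]
ee_rot: [-180.0, -29.9, -13.0]
force: [1.6, 0.3, -4.2]
gripper_width: 13.4
gripper_force: 55.0
```

Emit:
move_arm --plan '[{"tx": 0.47,"ty": 0,"tz": -0.33,"wx": 0,"wy": 0,"wz": 0},{"tx": 0.47,"ty": 0,"tz": -0.33,"wx": 0,"wy": 0,"wz": 0},{"tx": 0.47,"ty": 0,"tz": -0.33,"wx": 0,"wy": 0,"wz": 0},{"tx": 0.47,"ty": 0,"tz": -0.33,"wx": 0,"wy": 0,"wz": 0},{"tx": 0.52,"ty": 0,"tz": -0.24,"wx": 0,"wy": 0,"wz": 0},{"tx": 0.52,"ty": 0,"tz": -0.24,"wx": 0,"wy": 0,"wz": 0},{"tx": 0.52,"ty": 0,"tz": -0.24,"wx": 0,"wy": 0,"wz": 0},{"tx": 0.52,"ty": 0,"tz": -0.24,"wx": 0,"wy": 0,"wz": 0}]'

```text
time_s: 14.2
ee_pos: [630.4, -48.1, 215.6]
ee_rot: [-180.0, -29.9, -13.0]
force: [0.4, 0.1, -4.8]
gripper_width: 13.6
gripper_force: 55.0
```

Run:
```python
from m import *
f=grab('scene');h=grab('side')
s=env.state();p=s['ee_pos'];Rm=R.from_euler('xyz',s['ee_rot'],degrees=True).as_matrix();print(p,s['ee_rot'],s['force'],s['time_s'])
a=cv2.resize(f['color'][120:290,150:300,::-1],None,fx=2.8,fy=2.8);b=cv2.resize(h['color'][100:270,220:355,::-1],None,fx=2.8,fy=2.8)
im=np.hstack([a,b]);print(im.shape);cv2.imwrite('pics/w9.png',im)
```

```text
[631.64 -48.24 216.73] [-179.95  -30.06  -13.04] [-0.42  0.4  -0.73] 14.3
(476, 798, 3)
```

View pics/w9.png

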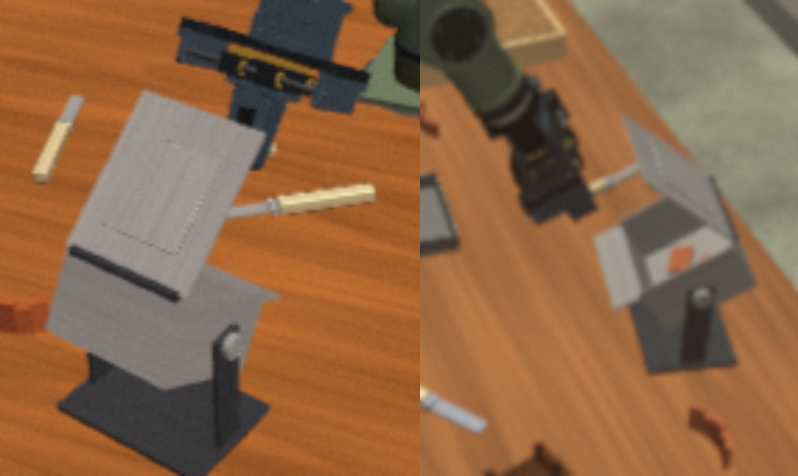

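The lid is now about 70° open, resting on the blade tip at (635,170) in the right view. I'll do the last part to the stop, watching the force.

Emit:
move_arm --plan '[{"tx": 0.55,"ty": 0,"tz": -0.15,"wx": 0,"wy": 0,"wz": 0},{"tx": 0.55,"ty": 0,"tz": -0.15,"wx": 0,"wy": 0,"wz": 0},{"tx": 0.55,"ty": 0,"tz": -0.15,"wx": 0,"wy": 0,"wz": 0},{"tx": 0.55,"ty": 0,"tz": -0.15,"wx": 0,"wy": 0,"wz": 0},{"tx": 0.5,"ty": 0,"tz": -0.05,"wx": 0,"wy": 0,"wz": 0},{"tx": 0.5,"ty": 0,"tz": -0.05,"wx": 0,"wy": 0,"wz": 0},{"tx": 0.4,"ty": 0,"tz": -0.05,"wx": 0,"wy": 0,"wz": 0},{"tx": 0,"ty": 0,"tz": 0,"wx": 0,"wy": 0,"wz": 0},{"tx": 0,"ty": 0,"tz": 0,"wx": 0,"wy": 0,"wz": 0}]'

```text
time_s: 15.05
ee_pos: [658.0, -54.3, 240.6]
ee_rot: [-180.0, -30.0, -13.0]
force: [0.0, -0.7, -1.0]
gripper_width: 13.4
gripper_force: 55.0
```

Emit:
move_arm --plan '[{"tx": 0.4,"ty": 0,"tz": 0,"wx": 0,"wy": 0,"wz": 0},{"tx": 0,"ty": 0,"tz": 0,"wx": 0,"wy": 0,"wz": 0},{"tx": 0,"ty": 0,"tz": 0,"wx": 0,"wy": 0,"wz": 0}]'

```text
time_s: 15.3
ee_pos: [660.9, -55.0, 242.2]
ee_rot: [-180.0, -30.0, -13.0]
force: [-0.5, -0.2, -0.8]
gripper_width: 13.7
gripper_force: 55.0
```

Emit:
move_arm --plan '[{"tx": 0.3,"ty": 0,"tz": 0,"wx": 0,"wy": 0,"wz": 0},{"tx": 0,"ty": 0,"tz": 0,"wx": 0,"wy": 0,"wz": 0},{"tx": 0,"ty": 0,"tz": 0,"wx": 0,"wy": 0,"wz": 0}]'

```text
time_s: 15.55
ee_pos: [663.1, -55.6, 243.4]
ee_rot: [-180.0, -29.9, -13.0]
force: [-1.0, 0.3, -1.0]
gripper_width: 13.8
gripper_force: 55.0
```

Emit:
move_arm --plan '[{"tx": 0.3,"ty": 0,"tz": 0,"wx": 0,"wy": 0,"wz": 0},{"tx": 0,"ty": 0,"tz": 0,"wx": 0,"wy": 0,"wz": 0},{"tx": 0,"ty": 0,"tz": 0,"wx": 0,"wy": 0,"wz": 0}]'

```text
time_s: 15.8
ee_pos: [665.1, -56.1, 244.4]
ee_rot: [-180.0, -29.8, -13.0]
force: [-2.3, 0.4, -1.2]
gripper_width: 13.7
gripper_force: 55.0
```

Emit:
move_arm --plan '[{"tx": 0.2,"ty": 0,"tz": 0,"wx": 0,"wy": 0,"wz": 0},{"tx": 0,"ty": 0,"tz": 0,"wx": 0,"wy": 0,"wz": 0},{"tx": 0,"ty": 0,"tz": 0,"wx": 0,"wy": 0,"wz": 0}]'

```text
time_s: 16.05
ee_pos: [665.3, -56.3, 244.2]
ee_rot: [180.0, -29.6, -13.0]
force: [-6.0, 2.2, -1.1]
gripper_width: 13.7
gripper_force: 55.0
```

Emit:
move_arm --plan '[{"tx": 0.2,"ty": 0,"tz": 0,"wx": 0,"wy": 0,"wz": 0},{"tx": 0,"ty": 0,"tz": 0,"wx": 0,"wy": 0,"wz": 0},{"tx": 0,"ty": 0,"tz": 0,"wx": 0,"wy": 0,"wz": 0}]'

```text
time_s: 16.3
ee_pos: [665.4, -56.3, 244.1]
ee_rot: [180.0, -29.4, -13.0]
force: [-11.2, 3.1, -0.2]
gripper_width: 13.8
gripper_force: 55.0
```

The arm stopped advancing and the force rose to 11 N, so the lid is on its stop. I'll back off along the blade, level it and go over the tray.

Emit:
move_arm --plan '[{"tx": -1.0,"ty": 0,"tz": 0,"wx": 0,"wy": 0,"wz": 0},{"tx": -3.0,"ty": 0,"tz": 0,"wx": 0,"wy": 0,"wz": 0},{"tx": -4.0,"ty": 0,"tz": 0,"wx": 0,"wy": 0,"wz": 0},{"tx": -4.0,"ty": 0,"tz": 0,"wx": 0,"wy": 0,"wz": 0},{"tx": 0,"ty": 0,"tz": 0,"wx": 0,"wy": -0.1,"wz": 0},{"tx": 0,"ty": 0,"tz": 0,"wx": 0,"wy": -0.1,"wz": 0},{"tx": 0,"ty": 0,"tz": 0,"wx": 0,"wy": -0.1,"wz": 0},{"tx": 0,"ty": 0,"tz": 0,"wx": 0,"wy": -0.1,"wz": 0},{"tx": 0,"ty": 0,"tz": 0,"wx": 0,"wy": -0.124,"wz": 0},{"tx": 0,"ty": 0,"tz": 0,"wx": 0,"wy": 0,"wz": 0}]'

```text
time_s: 17.13
ee_pos: [572.7, -34.7, 186.6]
ee_rot: [-180.0, 0.0, -13.1]
force: [2.3, -0.9, -0.6]
gripper_width: 13.8
gripper_force: 55.0
```

Emit:
move_arm --plan '[{"tx": -2.5,"ty": -2.7,"tz": 0,"wx": 0,"wy": 0,"wz": 0},{"tx": -2.5,"ty": -2.7,"tz": 0,"wx": 0,"wy": 0,"wz": 0},{"tx": -2.5,"ty": -2.7,"tz": 0,"wx": 0,"wy": 0,"wz": 0},{"tx": -2.5,"ty": -2.7,"tz": 0,"wx": 0,"wy": 0,"wz": 0},{"tx": -2.5,"ty": -2.7,"tz": 0,"wx": 0,"wy": 0,"wz": 0},{"tx": -2.5,"ty": -2.7,"tz": 0,"wx": 0,"wy": 0,"wz": 0},{"tx": -2.5,"ty": -2.7,"tz": 0,"wx": 0,"wy": 0,"wz": 0},{"tx": -2.5,"ty": -2.7,"tz": 0,"wx": 0,"wy": 0,"wz": 0},{"tx": -2.2,"ty": -2.6,"tz": 0,"wx": 0,"wy": 0,"wz": 0},{"tx": 0,"ty": 0,"tz": 0,"wx": 0,"wy": 0,"wz": -0.105},{"tx": 0,"ty": 0,"tz": 0,"wx": 0,"wy": 0,"wz": -0.105},{"tx": 0,"ty": 0,"tz": 0,"wx": 0,"wy": 0,"wz": -0.105}]'

```text
time_s: 18.13
ee_pos: [405.3, 253.2, 187.7]
ee_rot: [-179.9, -0.1, 5.5]
force: [0.0, -0.5, -0.8]
gripper_width: 13.6
gripper_force: 55.0
```

Emit:
move_arm --plan '[{"tx": 0,"ty": 0,"tz": 0,"wx": 0,"wy": 0,"wz": 0},{"tx": 0,"ty": 0,"tz": 0,"wx": 0,"wy": 0,"wz": 0},{"tx": 0,"ty": 0,"tz": 0,"wx": 0,"wy": 0,"wz": 0},{"tx": 0,"ty": 0,"tz": 0,"wx": 0,"wy": 0,"wz": 0}]'

```text
time_s: 18.47
ee_pos: [405.7, 252.1, 187.5]
ee_rot: [-179.9, 0.1, 4.9]
force: [-0.3, 0.1, -0.5]
gripper_width: 13.4
gripper_force: 55.0
```

Run:
```python
from m import *
import pickle
f=grab('wrist');c=grab('scene');h=grab('side');pickle.dump((f,c,h),open('w10.pkl','wb'))
s=env.state();p=s['ee_pos'];Rm=R.from_euler('xyz',s['ee_rot'],degrees=True).as_matrix();print(p,s['ee_rot'],s['qpos'],s['force'],s['gripper_width'])
g=edges(f)
print('pred tip',proj(f,p+Rm@[100.5,0,-20.5]),'ferF',proj(f,p+Rm@[47.5,0,-23.2]))
print(g[30:70,254].astype(int),g[145:180,254].astype(int))
# lid open angle: lip corners of the opened lid predicted in scene/side for theta
hinge=np.array([668,-56,118.5])+158*np.array([.844,-.195,.5]);ey=np.array([.225,.974,0])
for th in(1.5,1.6):
    a=np.pi/6+np.pi-th; d=np.array([np.cos(a)*.974,-np.cos(a)*.225,np.sin(a)])
    for n,v in(('scene',c),('side',h)):
        print(th,n,[proj(v,hinge+158*d+k*68*ey) for k in(-1,1)],[proj(v,hinge+k*68*ey) for k in(-1,1)])
```

```text
[405.69 252.14 187.44] [-179.94    0.11    4.98] [ 30.41  10.75 104.17   0.12  65.15 115.38] [-0.69 -0.25 -0.24] 13.278737512381692
pred tip [254.71  55.31] ferF [254.85 159.74]
[191 193 193 192 189 187 187 189 191 192 194 194 193 192 189 186 183 180
 177 176 175 174 173 177 198 226 238 240 240 240 240 240 240 239 239 239
 240 240 240 240] [239 239 239 239 239 239 239 238 238 238 239 238 234 222 218 229 237 240
 240 240 240 240 240 240 240 240 239 234 225 227 240 248 251 252 252]
1.5 scene [array([192.58, 147.68]), array([237.  , 163.64])] [array([173.31, 207.37]), array([215.88, 226.85])]
1.5 side [array([310.03, 158.3 ]), array([301.1 , 134.07])] [array([332.44, 186.56]), array([322.71, 162.05])]
1.6 scene [array([188.73, 146.9 ]), array([233.54, 163.04])] [array([173.31, 207.37]), array([215.88, 226.85])]
1.6 side [array([314.35, 155.92]), array([305.14, 131.79])] [array([332.44, 186.56]), array([322.71, 162.05])]
```

Emit:
move_arm --plan '[{"tx": 0,"ty": 0,"tz": 3.2,"wx": 0,"wy": 0,"wz": 0},{"tx": 0,"ty": 0,"tz": 3.2,"wx": 0,"wy": 0,"wz": 0},{"tx": 0,"ty": 0,"tz": 3.2,"wx": 0,"wy": 0,"wz": 0},{"tx": 0,"ty": 0,"tz": 3.2,"wx": 0,"wy": 0,"wz": 0},{"tx": 0,"ty": 0,"tz": 2.2,"wx": 0,"wy": 0,"wz": 0},{"tx": 0,"ty": 0,"tz": 1.5,"wx": 0,"wy": 0,"wz": 0},{"tx": 0,"ty": 0,"tz": 0.8,"wx": 0,"wy": 0,"wz": 0},{"tx": 0,"ty": 0,"tz": 0.5,"wx": 0,"wy": 0,"wz": 0},{"tx": 0,"ty": 0,"tz": 0,"wx": 0,"wy": 0,"wz": 0},{"tx": 0,"ty": 0,"tz": 0,"wx": 0,"wy": 0,"wz": 0},{"tx": 0,"ty": 0,"tz": 0,"wx": 0,"wy": 0,"wz": 0}]'

```text
time_s: 19.53
ee_pos: [405.9, 252.9, 10.4]
ee_rot: [-179.9, 0.0, 5.0]
force: [-0.1, -0.3, -0.2]
gripper_width: 13.4
gripper_force: 55.0
```

Run:
```python
from m import *
import pickle
f,c,h=pickle.load(open('w10.pkl','rb'))
for n,v,b in(('scene',c,(150,110,260,300)),('side',h,(275,110,350,215))):
    im=v['color'];hs=cv2.cvtColor(im,cv2.COLOR_RGB2HSV)
    m=((hs[...,1]<45)&(hs[...,2]>70)).astype(np.uint8);k=np.zeros_like(m);k[b[1]:b[3],b[0]:b[2]]=1;m&=k
    m=cv2.morphologyEx(m,cv2.MORPH_OPEN,np.ones((3,3),np.uint8))
    for ct in sorted(cv2.findContours(m,0,2)[0],key=cv2.contourArea)[-1:]:
        print(n,cv2.contourArea(ct),cv2.approxPolyDP(ct,3,True)[:,0].tolist())
```

```text
scene 5012.5 [[189, 148], [175, 207], [214, 227], [174, 212], [167, 237], [206, 258], [222, 256], [228, 240], [231, 248], [236, 247], [241, 229], [246, 226], [219, 212], [232, 163]]
side 4278.5 [[349, 110], [296, 111], [300, 117], [294, 124], [303, 131], [320, 164], [295, 180], [303, 178], [297, 185], [293, 181], [284, 185], [290, 208], [312, 214], [313, 203], [324, 208], [324, 202], [329, 205], [337, 201], [326, 166], [349, 192]]
```

The scene contour gives lid corners at (189,148) and (232,163), against predicted (188.7,146.9) and (233.5,163.0) for 1.6 rad. The lid is fully open. I'll lower the last bit and release.

Emit:
move_arm --plan '[{"tx": 0,"ty": 0,"tz": 0.3,"wx": 0,"wy": 0,"wz": 0},{"tx": 0,"ty": 0,"tz": 0.2,"wx": 0,"wy": 0,"wz": 0},{"tx": 0,"ty": 0,"tz": 0,"wx": 0,"wy": 0,"wz": 0},{"tx": 0,"ty": 0,"tz": 0,"wx": 0,"wy": 0,"wz": 0}]'

```text
time_s: 19.87
ee_pos: [405.0, 252.4, 4.5]
ee_rot: [-179.9, 0.1, 5.0]
force: [0.6, -0.5, 0.2]
gripper_width: 13.5
gripper_force: 55.0
```

Emit:
move_arm --plan '[{"tx": 0,"ty": 0,"tz": 0,"wx": 0,"wy": 0,"wz": 0},{"tx": 0,"ty": 0,"tz": 0,"wx": 0,"wy": 0,"wz": 0},{"tx": 0,"ty": 0,"tz": 0,"wx": 0,"wy": 0,"wz": 0},{"tx": 0,"ty": 0,"tz": 0,"wx": 0,"wy": 0,"wz": 0},{"tx": 0,"ty": 0,"tz": 0,"wx": 0,"wy": 0,"wz": 0},{"tx": 0,"ty": 0,"tz": 0,"wx": 0,"wy": 0,"wz": 0}]' --gripper 4.0

```text
time_s: 20.37
ee_pos: [405.1, 252.5, 4.5]
ee_rot: [-179.9, 0.1, 5.0]
force: [0.3, 0.3, 0.3]
gripper_width: 39.7
gripper_force: 0.0
```

Emit:
move_arm --plan '[{"tx": 0,"ty": 0,"tz": -2,"wx": 0,"wy": 0,"wz": 0},{"tx": 0,"ty": 0,"tz": -4,"wx": 0,"wy": 0,"wz": 0},{"tx": 0,"ty": 0,"tz": -4,"wx": 0,"wy": 0,"wz": 0},{"tx": 0,"ty": 0,"tz": -4,"wx": 0,"wy": 0,"wz": 0},{"tx": 0,"ty": 0,"tz": -4,"wx": 0,"wy": 0,"wz": 0},{"tx": -3,"ty": 0,"tz": 0,"wx": 0,"wy": 0,"wz": 0},{"tx": -3,"ty": 0,"tz": 0,"wx": 0,"wy": 0,"wz": 0},{"tx": 0,"ty": 0,"tz": 0,"wx": 0,"wy": 0,"wz": 0},{"tx": 0,"ty": 0,"tz": 0,"wx": 0,"wy": 0,"wz": 0},{"tx": 0,"ty": 0,"tz": 0,"wx": 0,"wy": 0,"wz": 0}]'

```text
time_s: 21.2
ee_pos: [346.2, 247.2, 184.7]
ee_rot: [-179.9, 0.1, 5.1]
force: [0.3, 0.5, -0.8]
gripper_width: 39.7
gripper_force: 0.0
```

Run:
```python
from m import *
f=grab('wrist');c=grab('scene')
s=env.state();print(s['ee_pos'],s['time_s'])
hs=cv2.cvtColor(f['color'],cv2.COLOR_RGB2HSV).astype(int);P=f['color'].astype(int)
# region of tray interior
poly=np.array([proj(f,q) for q in((322,203,4),(335,331,4),(543,306,4),(530,180,4))]).astype(int)
m=np.zeros(P.shape[:2],np.uint8);cv2.fillPoly(m,[poly],1);print(poly.tolist())
print('median',np.median(P[m>0],0))
b=((P.min(2)>215)|((P[...,0]-P[...,2]>25)&(P[...,0]>190)))&(m>0)
n,l,st,ce=cv2.connectedComponentsWithStats(b.astype(np.uint8));i=1+st[1:,4].argmax()
ys,xs=np.where(l==i);pl=np.array([plane(f,x,y,14)[:2] for x,y in zip(xs,ys)])
print(st[i]);(cx,cy),(w,h),a=cv2.minAreaRect(pl.astype(np.float32));print('rect mm',cx,cy,w,h,a)
# lid in the scene still open
for x in(188,189,190,232,233): print(x,[int(v) for v in cv2.cvtColor(c['color'],cv2.COLOR_RGB2HSV)[140:170:2,x,1]])
```

```text
[346.6  247.22 184.38] 21.3
[[288, 199], [185, 180], [219, 13], [323, 33]]
median [207. 210. 199.]
[ 247   42   14  129 1662]
rect mm 430.97430419921875 255.5025177001953 149.5319366455078 14.797619819641113 5.024725437164307
188 [190, 190, 189, 176, 104, 51, 25, 22, 24, 20, 23, 21, 24, 23, 17]
189 [184, 186, 187, 156, 22, 24, 23, 24, 27, 28, 17, 22, 23, 17, 22]
190 [195, 187, 191, 167, 27, 19, 19, 20, 24, 22, 23, 23, 18, 18, 24]
232 [186, 191, 191, 188, 195, 190, 195, 185, 190, 195, 192, 91, 21, 30, 82]
233 [185, 187, 186, 187, 189, 186, 196, 191, 189, 194, 184, 146, 68, 100, 171]
```

The spatula lies flat in the tray: 149.5 x 14.8 mm footprint, centred at (431, 255), blade at full width. The lid is still open, so I'll hand in.

```bash
python3 -c "
from workcell import env
print(env.job_done())"
```

```text
the job is handed in; nothing more can be done
None
```

The job is handed in after about 21 s of robot time: the lid is levered fully open on its stop with only the spatula, and the spatula lies flat and released in the grey tray after a drop of roughly 13 mm; I did not re-check the jug and shards, which no move was meant to touch.

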